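# Start the bench battery charger

## Task

Switch on the battery charger and start it: push the large round key fully down, keep it down for about half a second and let it come all the way back up; then do the same with the long bar-shaped key. Press the keys one at a time, and do not press the small round key or the square key.

Things in the scene. Friction and masses are not known exactly. Their poses are not given: they have to be found in the camera images.
- large_round_top (a point): Centre of the top face of the large round key: white cap, 38 mm across, in a grey bezel on the flat black top (95 mm above the bench) of a fixed red battery charger, 240 x 260 mm. Key tops stand 115 mm above the bench, bezels 105 mm. A key is a spring button: 6 mm straight down, moves from 1.5 N, fully down at 5 N, springs back. Axes: x, y along the charger's 240 and 260 mm sides, z up.
- bar_top (a point): Centre of the top face of the bar-shaped key: white cap, 20 x 70 mm, long along the point's y. Height, travel, spring and axes as for the large round key. The four keys stand at the corners of an 80 x 110 mm rectangle (80 mm along x); which key is at which corner varies.
- small_round_top (a point): Centre of the top face of the small round key: white cap, 18 mm across; not to be pressed. Height, travel, spring and axes as for the large round key.
- square_top (a point): Centre of the top face of the square key: white cap, 30 x 30 mm; not to be pressed. Height, travel, spring and axes as for the large round key.

How it is judged (in metres and radians):
On the way, in this order (a step that is already met when the one before it is completed fails the run):
1. the large round key is pressed down (at least 4.5 mm) for 0.15 s, with the bar key up (distance of large_round_top from where it was at the start of the episode above 0.0045 m and distance of bar_top from where it was at the start of the episode below 0.002 m), for 0.15 s.
2. the large round key is back up, and the bar key is up (distance of large_round_top from where it was at the start of the episode below 0.0015 m and distance of bar_top from where it was at the start of the episode below 0.002 m), for 0.05 s.
3. the bar key is pressed down (at least 4.5 mm) for 0.15 s, with the large round key up (distance of bar_top from where it was at the start of the episode above 0.0045 m and distance of large_round_top from where it was at the start of the episode below 0.002 m), for 0.15 s.
At the end, for the whole second after the job is handed in: After the presses all four keys are back up, within 1.5 mm of their starting height (distance of each of large_round_top, bar_top, small_round_top, square_top from where it was at the start of the episode below 0.0015 m); the robot touches nothing.
It fails at once if the small round key or the square key is pressed (more than 3 mm down) (distance of any of small_round_top, square_top from where it was at the start of the episode above 0.003 m).
It fails at once if the large round key and the bar key are down (more than 3 mm) at the same time (distance of each of large_round_top, bar_top from where it was at the start of the episode above 0.003 m).
It also fails if it takes over 32 s, if anything falls off the work surface, if the arm or the gripper's body presses on something with over 40 N, if the wrist force passes 120 N, or if a joint passes its speed limit or range.

## Robot

A 6-joint arm with a two-finger parallel gripper is mounted at the origin on the work surface. World frame = base frame: x ahead of the robot, y to its left, z up, the work surface at z = 0. Lengths are in m, angles in degrees, forces in N, time in s.
With the tool pointing down it reaches from about 0.325 to 0.925 m from the base axis. Payload 3.1 kg.
Tool frame: the origin (TCP) lies between the finger pads; the fingertips stand 22 mm ahead of it and the grasp point (between the pads) lies 3 mm ahead of it (bot.finger_overhang is the distance from the TCP to the fingertips, in m); z points along the fingers, y is the line along which they close (so a half turn about z gives the same grasp; the last joint's range is limited). The gripper opens to 85 mm and grips with 20 to 120 N. Pads are 22 mm wide; open, the fingers measure 114 mm over their backs; the gripper's body (76 mm by 85 mm) begins 54 mm behind the grasp point. The pads swing forward as they close: fully open they stand 13 mm farther back than shut.
Start: joints at [-75.355, 12.427, 92.441, -0, 75.132, -6.429], TCP at [0.225, -0.583, 0.253] pointing down, gripper open.
Joint ranges: [-157.48, 157.48], [-44.54, 120.13], [17.64, 146.25], [-64.5, 244.5], [7.68, 150.69], [-147.95, 147.95]. Speed limits (degrees/s): [159.86, 159.86, 180, 180, 180, 180].

## Interface

Orientations are given as a 3x3 rotation matrix whose columns are the frame's x, y, z axes.
In Python, from workcell import bot gives the robot as it stands.
- The arm moves only by the shell command python3 -m handwheel 'ROWS' [OPENING] [FORCE]. ROWS is JSON, a list that holds one entry, the list of rows, each a list of 4 numbers: the shift along the tool's x, y, z in cm, then the turn about the tool's z in degrees. A call has 1 to 20 rows; each row shifts and turns the commanded pose from where the row before left it, along the tool's axes as they then stand; what a row does not reach is not made up. A row lasts 1/12 s, in which the tool goes at most 41.7 mm and 7.16 degrees, less where a joint would pass 70% of its speed; a pose out of reach is approached as far as the arm can. A call with a gripper value outside its range is refused whole. OPENING is the gripper's target within -1 to 1 (shut at 1, half-way at 0, fully open at -1), set as the call begins (- or left out, the last holds). The fingers move at their own pace and stop on an object; FORCE is the grip in N (left out, the last holds). Time passes only in rows, so rows that do not move let the fingers close. It gives the time, the measured TCP pose, the force, the opening and the grip force at its end, in the units of the state.
- bot.get_state(): the state, without advancing time (a new reading comes with each control period).
- bot.capture(name): name is "side" or "top"; returns the picture (420x560x3 uint8, red, green, blue); there is no depth.
- bot.calibration(name): a dict with "vfov" (degrees; the focal length in pixels is half the picture's height over the tangent of half this angle, whatever the lens; pixels are square), "cx", "cy" (the principal point, pixels), "distortion" ([k1, k2, p1, p2, k3] as OpenCV has them; the pictures are not rectified), "pose" (4x4, takes a point from camera to world coordinates). Camera axes: x right, y up, looking along -z (the intrinsics and any distortion apply to the point x, -y, -z); pixel columns grow to the right and rows downward; lengths in m; the calibration is good to about 2 mm. A picture is of the moment at which its call begins. calibration takes no time and is no camera call.
- bot.sign_off(): hands the job in; it is judged then, once.
The state is a dict: "clock": time; "joint_positions": joint angles; "qvel": joint speeds; "effort": joint torques, N m; "position": TCP position; "eef_rot": TCP orientation; "wrist_force": force on the tool from outside, world axes, zero at the start; "wrist_torque": the same for the moment, N m; "finger_gap": finger opening in m; "grasp_force": force on a finger pad.
Only numpy, scipy, OpenCV 4.12 (cv2) and the standard library are available. Lean on these libraries where they do the work, as an engineer would, in place of code of your own. Each camera call takes 0.05 s, during which the arm holds its last target. There are 200 camera calls.

## Working session

There is one attempt and no reset: what is moved stays moved. The work goes in short steps, Python scripts to look and compute and a shell command to move; the robot and the scene stay as the last step left them, time stands still between calls to the robot, and variables do not carry over. Pictures are saved under pics/ and viewed, at most 10 in all, crops included, and the job is handed in when it is done.

```bash
mkdir -p pics; python3 - <<'E'
from workcell import bot
import cv2
for n in("top","side"):
    im=bot.capture(n); cv2.imwrite(f"pics/{n}0.png",im[:,:,::-1])
    print(n,bot.calibration(n))
s=bot.get_state(); print(s["clock"],s["position"],s["eef_rot"],s["finger_gap"],bot.finger_overhang)
E
```

```text
top {'vfov': 47.23164410486929, 'cx': 274.86751119302363, 'cy': 207.28736727781632, 'distortion': array([-0.16760103,  0.        ,  0.        ,  0.        ,  0.        ]), 'pose': array([[ 0.02644406,  0.98698322, -0.1586343 ,  0.44517823],
       [-0.99949862,  0.02886928,  0.01300287,  0.03777054],
       [ 0.01741328,  0.15821091,  0.98725178,  0.79477352],
       [ 0.        ,  0.        ,  0.        ,  1.        ]])}
side {'vfov': 44.517103308932505, 'cx': 281.0523097516049, 'cy': 206.47405914408867, 'distortion': array([-0.07468271,  0.        ,  0.        ,  0.        ,  0.        ]), 'pose': array([[-0.98227447,  0.13963174, -0.12505938,  0.48212568],
       [-0.18645858, -0.65937172,  0.72832831,  0.52737386],
       [ 0.01923713,  0.7387367 ,  0.67371954,  0.59239164],
       [ 0.        ,  0.        ,  0.        ,  1.        ]])}
0.1 [ 0.2245502  -0.58250018  0.25206029] [[ 9.33136395e-01  3.59522157e-01 -5.35908111e-04]
 [ 3.59522436e-01 -9.33133828e-01  2.20835000e-03]
 [ 2.93876768e-04 -2.25336275e-03 -9.99997418e-01]] 0.08534090421096574 0.022
```

View pics/top0.png

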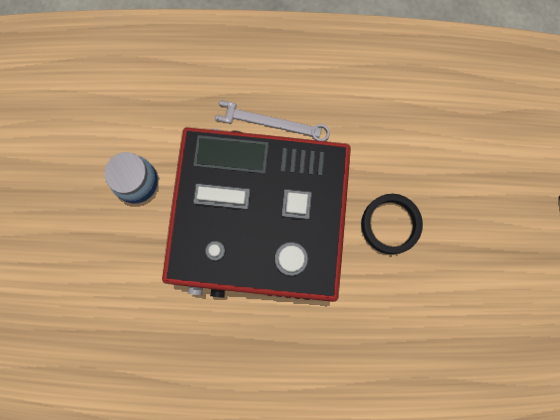

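View pics/side0.png

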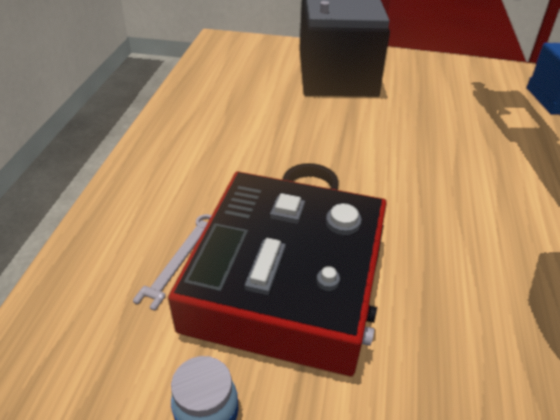

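The top picture shows the large round key at (291,259), the bar at (221,196), the small round key at (214,250) and the square key at (297,204). The side picture shows the same layout, with large round at (344,217) and bar at (265,264).

```bash
cat >h.py <<'E'
import numpy as np, cv2
from workcell import bot
def ray(n,uv,z):
    c=bot.calibration(n); f=210/np.tan(np.radians(c["vfov"]/2))
    K=np.array([[f,0,c["cx"]],[0,f,c["cy"]],[0,0,1]])
    p=cv2.undistortPoints(np.array([[uv]],float),K,c["distortion"])[0,0]
    T=c["pose"]; d=T[:3,:3]@[p[0],-p[1],-1]; o=T[:3,3]
    return o+d*(z-o[2])/d[2]
def blob(im,uv,r=32):
    m=(im.min(2)>195).astype(np.uint8)
    n,l,st,ce=cv2.connectedComponentsWithStats(m)
    i=1+np.argmin(np.linalg.norm(ce[1:]-uv,axis=1)-1*(st[1:,4]>40)*20)
    return ce[i],st[i,4]
E
python3 - <<'E'
from h import *
G={"top":dict(L=(291,259),B=(221,196),s=(214,250),q=(297,204)),"side":dict(L=(344,214),B=(265,262),s=(329,274),q=(288,203))}
P={}
for n in G:
    im=cv2.imread(f"pics/{n}0.png")
    for k,g in G[n].items():
        c,a=blob(im,g); p=ray(n,c,.115); P[n,k]=p; print(n,k,c.round(1),a,p.round(4))
s=bot.get_state();R=s["eef_rot"]
pts={k:(P["top",k]+P["side",k])/2 for k in "LBsq"}
for k in "LBsq": print(k,pts[k].round(4),"tool cm",(100*R.T@(pts[k]-s["position"])).round(2))
for a,b in ("Lq","sB","sL","Bq"): d=pts[b]-pts[a];print(a,b,np.linalg.norm(d).round(4),np.degrees(np.arctan2(d[1],d[0])).round(1))
print("tool yaw",np.degrees(np.arctan2(R[1,0],R[0,0])))
E
```

```text
top L [291.3 257.9] 461 [0.4826 0.0036 0.115 ]
top B [220.7 194.6] 512 [0.5707 0.1073 0.115 ]
top s [213.9 249.7] 75 [0.4911 0.1135 0.115 ]
top q [296.6 202.5] 331 [ 0.5622 -0.0022  0.115 ]
side L [344.1 212.9] 288 [0.4838 0.0061 0.115 ]
side B [264.9 259.4] 472 [0.5722 0.1111 0.115 ]
side s [328.6 272. ] 65 [0.492  0.1156 0.115 ]
side q [287.6 201.8] 191 [ 5.636e-01 -1.000e-04  1.150e-01]
L [0.4832 0.0049 0.115 ] tool cm [ 45.25 -45.48  13.82]
B [0.5714 0.1092 0.115 ] tool cm [ 57.23 -52.04  13.84]
s [0.4916 0.1145 0.115 ] tool cm [ 49.97 -55.41  13.85]
q [ 0.5629 -0.0012  0.115 ] tool cm [ 52.47 -42.05  13.82]
L q 0.08 -4.3
s B 0.08 -3.8
s L 0.1099 -94.4
B q 0.1107 -94.4
tool yaw 21.07087104450332
```

```bash
python3 - <<'E'
from h import *
for uv in((303,93),(380,93)): print(ray("side",uv,0).round(3))
for z in(.1,.15,.2,.25,.3): print(z,ray("side",(303,25),z).round(3),ray("side",(384,25),z).round(3),ray("side",(302,3),z).round(3))
c=bot.calibration("side");p=c["pose"];f=210/np.tan(np.radians(c["vfov"]/2))
q=p[:3,:3].T@(bot.get_state()["position"]-p[:3,3]);print("tcp px",c["cx"]-f*q[0]/q[2],c["cy"]+f*q[1]/q[2])
E
```

```text
[ 0.615 -0.5    0.   ]
[ 0.442 -0.54   0.   ]
0.1 [ 0.642 -0.642  0.1  ] [ 0.452 -0.691  0.1  ] [ 0.666 -0.782  0.1  ]
0.15 [ 0.625 -0.524  0.15 ] [ 0.455 -0.567  0.15 ] [ 0.647 -0.649  0.15 ]
0.2 [ 0.609 -0.405  0.2  ] [ 0.458 -0.443  0.2  ] [ 0.629 -0.516  0.2  ]
0.25 [ 0.593 -0.286  0.25 ] [ 0.461 -0.32   0.25 ] [ 0.61  -0.383  0.25 ]
0.3 [ 0.577 -0.167  0.3  ] [ 0.464 -0.196  0.3  ] [ 0.591 -0.25   0.3  ]
tcp px 512.4355029579434 -20.331687708892133
```

```bash
python3 -m handwheel '[[[1,-1,0,0],[2,-2,0,0],[2.4,-2.4,0,0],[2.4,-2.4,0,0],[2.4,-2.4,0,0],[2.4,-2.4,0,0],[2.4,-2.4,0,0],[2.4,-2.4,0,0],[2.4,-2.4,0,0],[2.4,-2.4,0,0],[2.4,-2.4,0,0],[2.4,-2.4,0,0],[2.4,-2.4,0,0],[2.4,-2.4,0,0],[2.4,-2.4,0,0],[2.4,-2.4,0,0],[2.4,-2.4,0,0],[2.4,-2.4,0,0],[2.4,-2.4,0,0],[1.5,-1.6,0,0]]]' 1 40
python3 - <<'E'
from h import *
s=bot.get_state();R=s["eef_rot"];print(s["clock"],s["position"],s["finger_gap"],100*R.T@(np.array([.4832,.0049,.115])-s["position"]), s["wrist_force"])
E
```

```text
clock: 1.77
position: [0.484, 0.0068, 0.2531]
eef_rot: [[0.932, 0.362, -0.0], [0.362, -0.932, 0.001], [0.0, -0.001, -1.0]]
wrist_force: [0.3, -0.7, 0.1]
finger_gap: -0.0001
grasp_force: 0.0
1.7667 [0.4840205  0.00679257 0.25306001] -0.00011561369324513746 [-0.15088566  0.16598425 13.80571924] [ 0.33669566 -0.70330578  0.07482986]
```

```bash
python3 -m handwheel '[[[-0.1,0.1,2,0],[0,0,3,0],[0,0,3,0],[0,0,1.5,0],[0,0,0.8,0],[0,0,0,0],[0,0,0,0]]]'
python3 - <<'E'
from h import *
im=bot.capture("side")[:,:,::-1]; cv2.imwrite("pics/s1.png",cv2.resize(im[100:340,180:500],None,fx=2,fy=2))
E
```

```text
clock: 2.35
position: [0.4835, 0.0023, 0.1506]
eef_rot: [[0.933, 0.36, -0.0], [0.36, -0.933, 0.0], [0.0, -0.0, -1.0]]
wrist_force: [0.2, 0.9, 0.3]
finger_gap: -0.0
grasp_force: 0.0
```

View pics/s1.png

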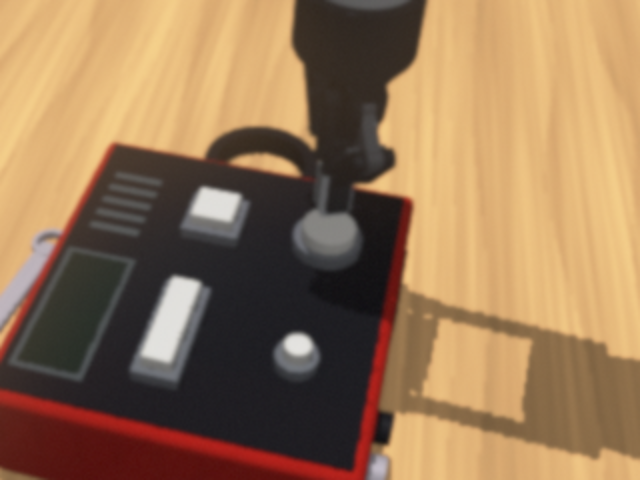

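The crop shows the closed fingertips at about (335,210), just above the large round key at (330,232). The other keys are clear.

```bash
python3 -m handwheel '[[[0,0,0.7,0],[0,0,0.5,0],[0,0,0.4,0],[0,0,0.3,0],[0,0,0.1,0],[0,0,0,0],[0,0,0,0],[0,0,0,0]]]'
```

```text
clock: 3.07
position: [0.4844, 0.0019, 0.1311]
eef_rot: [[0.933, 0.36, 0.002], [0.36, -0.933, -0.0], [0.001, 0.001, -1.0]]
wrist_force: [-0.1, -0.3, 4.3]
finger_gap: -0.0006
grasp_force: 2.4
```

```bash
python3 -m handwheel '[[[0,0,0.15,0],[0,0,0.05,0],[0,0,0,0],[0,0,0,0],[0,0,0,0]]]'
```

```text
clock: 3.48
position: [0.4845, 0.0019, 0.1308]
eef_rot: [[0.933, 0.36, 0.001], [0.36, -0.933, -0.0], [0.001, 0.001, -1.0]]
wrist_force: [-4.8, 0.3, 15.8]
finger_gap: 0.0001
grasp_force: 7.8
```

```bash
python3 -m handwheel '[[[0,0,0,0],[0,0,0,0],[0,0,-1,0],[0,0,-2,0],[0,0,-2,0],[0,0,-1,0],[0,0,0,0],[2,-1.1,0,0],[3,-1.7,0,0],[3,-1.7,0,0],[2,-1.2,0,0],[1,-0.6,0,0],[0.9,-0.6,0,0],[0,0,0,0],[0,0,0,0],[0,0,0,0]]]'
python3 - <<'E'
from h import *
s=bot.get_state();R=s["eef_rot"];print(100*R.T@(np.array([.5714,.1092,.115])-s["position"]), s["position"])
E
```

```text
clock: 4.82
position: [0.5689, 0.1083, 0.1877]
eef_rot: [[0.933, 0.359, -0.002], [0.359, -0.933, -0.001], [-0.002, 0.0, -1.0]]
wrist_force: [1.2, 0.4, -0.5]
finger_gap: -0.0002
grasp_force: 0.0
[2.75807756e-01 6.55867796e-03 7.26993202e+00] [0.56892037 0.10831701 0.18770402]
```

```bash
python3 -m handwheel '[[[0.25,0,1,0],[0,0,1.5,0],[0,0,1,0],[0,0,0.2,0],[0,0,0,0],[0,0,0,0]]]'
python3 - <<'E'
from h import *
im=bot.capture("side")[:,:,::-1]; cv2.imwrite("pics/s2.png",cv2.resize(im[100:340,180:500],None,fx=2,fy=2))
E
```

```text
clock: 5.32
position: [0.5721, 0.1098, 0.1512]
eef_rot: [[0.933, 0.359, -0.0], [0.359, -0.933, -0.0], [-0.0, -0.0, -1.0]]
wrist_force: [0.1, -0.1, -1.3]
finger_gap: -0.0004
grasp_force: 0.0
```

View pics/s2.png

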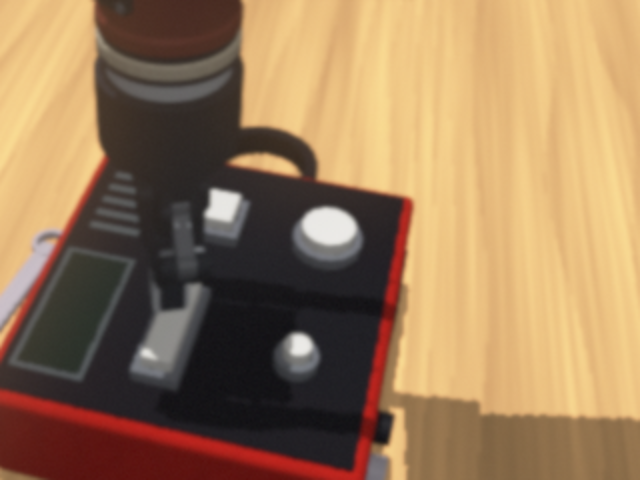

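The crop shows the fingertips at about (172,300), above the bar key at (170,330). The large round key at (328,230) is back up.

```bash
python3 -m handwheel '[[[0,0,0.7,0],[0,0,0.5,0],[0,0,0.4,0],[0,0,0.3,0],[0,0,0.2,0],[0,0,0.1,0],[0,0,0,0],[0,0,0,0],[0,0,0,0]]]'
```

```text
clock: 6.12
position: [0.5725, 0.1101, 0.131]
eef_rot: [[0.933, 0.36, 0.0], [0.36, -0.933, -0.0], [-0.0, 0.0, -1.0]]
wrist_force: [-3.8, -0.5, 9.2]
finger_gap: 0.0
grasp_force: 4.4
```

Bottomed at 9 N. I'll hold, release and retreat.

```bash
python3 -m handwheel '[[[0,0,0,0],[0,0,0,0],[0,0,0,0],[0,0,-1,0],[0,0,-2,0],[0,0,-3,0],[0,0,-3,0],[0,0,-2,0],[0,0,-1,0],[0,0,0,0],[0,0,0,0],[0,0,0,0],[0,0,0,0]]]'
python3 - <<'E'
from h import *
cv2.imwrite("pics/s3.png",bot.capture("side")[:,:,::-1])
E
```

```text
clock: 7.2
position: [0.5708, 0.11, 0.2467]
eef_rot: [[0.933, 0.36, -0.005], [0.36, -0.933, -0.0], [-0.004, -0.001, -1.0]]
wrist_force: [0.7, 0.4, -1.1]
finger_gap: -0.0003
grasp_force: 0.0
```

View pics/s3.png

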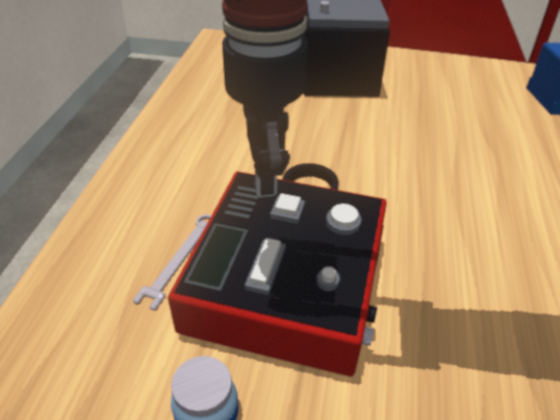

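All four keys are up: large round at (344,215), bar at (265,264), small round at (328,277) and square at (288,205). The gripper is clear of everything.

```bash
python3 -c "
from workcell import bot
print(bot.sign_off())"
```

```text
the job is handed in; nothing more can be done
None
```

I pressed the large round key and then the bar key, holding each fully down before releasing it; the last picture shows all four keys up and the gripper clear, and the job is handed in at about 7 s (no verdict was returned).

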